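# Tension the fan guard's spoke nipples

## Robot

A 6-joint arm with a two-finger parallel gripper is mounted at the origin on the work surface. World frame = base frame: x ahead of the robot, y to its left, z up, the work surface at z = 0. Lengths are in m, angles in degrees, forces in N, time in s.
With the tool pointing down it reaches from about 0.4 to 0.825 m from the base axis. Payload 7 kg.
Tool frame: the origin (TCP) lies at the centre of the arm's flange, where the gripper is bolted on; the fingertips stand 178 mm ahead of it and the grasp point (between the pads) lies 159 mm ahead of it (r.tips_ahead is the z of the fingertips in the tool frame, in m); z points along the fingers, y is the line along which they close (so a half turn about z gives the same grasp; the last joint's range is limited). The gripper opens to 88 mm and grips with 3 to 60 N. Pads are 19 mm wide; open, the fingers measure 130 mm over their backs; the gripper's body (78 mm by 193 mm) begins 47 mm behind the grasp point.
Start: joints at [91.965, 20.546, 0.682, 0, -70.136, -16.507], TCP at [0.169, 0.653, 0.405] pointing down, gripper open.
Joint ranges: [-176.03, 176.03], [-82.01, 121.73], [-58.28, 71.71], [-173.87, 95.51], [-174.79, -0.11], [-173.66, 173.66]. Speed limits (degrees/s): [136.94, 136.94, 172.46, 180, 180, 180].

## Interface

Orientations are given as [roll, pitch, yaw] about the fixed x, y, z axes, in that order (R = Rz(yaw) Ry(pitch) Rx(roll)).
In Python, from plant import r gives the robot as it stands. The module is installed in compiled form; this text tells all that it offers.
- The arm moves only by the shell command python3 -m pendant 'ROWS' [FORCE]. ROWS is JSON, a list that holds one entry, the list of rows, each a list of 7 numbers: the shift along the tool's x, y, z in m, then the turn, a rotation vector about the tool's x, y, z in degrees, then the gripper command: -1 is shut, 1 is fully open, values between are in proportion. A call has 1 to 5 rows; each row is the pose to reach, as a shift and turn from the pose commanded when the call began, along the tool's axes at that moment; what a row does not reach only later rows make up. A row lasts 1/10 s, in which the tool goes at most 50 mm and 8.59 degrees, less where a joint would pass 70% of its speed; a pose out of reach is approached as far as the arm can. A call with a gripper value outside its range is refused whole. The fingers move at their own pace and stop on an object; FORCE is the grip in N (left out, the last holds). Time passes only in rows, so rows that repeat a pose let the fingers close. It gives the time, the measured TCP pose, the force, the opening and the grip force at its end, in the units of the state.
- r.get_state(): the state, without advancing time (a new reading comes with each control period).
- r.capture(name): name is "scene" or "top" or "wrist"; returns the picture (480x640x3 uint8, red, green, blue); there is no depth.
- r.camera_params(name): a dict with "fx", "fy", "cx", "cy" (pixels), "R" (3x3) and "t" (3): a world point X has camera coordinates R X + t. Camera axes: x right, y down, z forward; pixel columns grow to the right and rows downward; lengths in m; the calibration is good to about 2 mm. A picture is of the moment at which its call begins: read the wrist's pose just before it. camera_params takes no time and is no camera call; for the wrist camera it gives the pose at the moment of the call.
- r.close_job(): hands the job in; it is judged then, once.
The state is a dict: "time_s": time; "joints": joint angles; "qd": joint speeds; "joint_torque": joint torques, N m; "tcp_pos": TCP position; "eef_rot": TCP orientation; "contact_force": force on the tool from outside, world axes, zero at the start; "moment": the same for the moment, N m; "gripper_width": finger opening in m; "gripper_force": force on a finger pad.
Only numpy, scipy, OpenCV 4.12 (cv2) and the standard library are available. Lean on these libraries where they do the work, as an engineer would, in place of code of your own. Each camera call takes 0.05 s, during which the arm holds its last target. There are 200 camera calls.

## Task

The ducted fan's guard is held by three red aluminium spoke nipples that are all still slack. Starting with the nipple beside the yellow socket and going round the rim clockwise as seen from above, turn each one clockwise until you feel it bite, then give it one quarter turn more. Grip the soft aluminium without crushing it, do not lean on the guard or disturb the loose things about, and let go when you are done.

Things in the scene. Friction and masses are not known exactly. Their poses are not given: they have to be found in the camera images.
- fan: fixed ducted fan: plywood board (300 mm round, 15 thick), white duct 166 mm across, steel wire guard on its mouth (top 86 mm above the counter). Origin: centre of the board's underside, on the counter; z up, x towards the yellow socket. Three upright nipples on a 95 mm radius at 0 (first), -120 (second) and +120 degrees (third), so numbered clockwise from above.
- socket (a point): yellow power socket, 26 x 34 x 22 mm, on the board outside the first nipple. Point: centre of its top, 132 mm from the fan's axis, 37 mm above the counter.
- nipple_1: first nipple, beside the yellow socket: upright red aluminium square head 14 x 14 mm, 94 to 120 mm above the counter. Origin: its centre (107 mm up), on its vertical turning axis. x, y square to the flats, x along the white slot in its top. Below: washer 13 mm wide, top at 90 mm; guard ear, top at 84 mm. Soft: a squeeze of 25 to 40 N turns it, 50 N mars it.
- draw_1 (a joint): travel (m) of the washer that the first nipple draws into its rubber: 0 while the nipple turns clockwise almost freely (0.02 N m) through an unknown 0.3 to 1.8 rad of slack. Then it bites: it resists with 0.3 N m (0.15 to 0.3 when held still) after 0.1 rad of springy wind-up, and travel grows 1.25 mm a turn (0.31 a quarter turn), too fine to measure: feel for it. It stays where left.
- nipple_2: second nipple, next clockwise: upright red aluminium square head 14 x 14 mm, 94 to 120 mm above the counter. Origin: its centre (107 mm up), on its vertical turning axis. x, y square to the flats, x along the white slot in its top. Below: washer 13 mm wide, top at 90 mm; guard ear, top at 84 mm. Soft: a squeeze of 25 to 40 N turns it, 50 N mars it.
- draw_2 (a joint): travel (m) of the washer that the second nipple draws into its rubber: 0 while the nipple turns clockwise almost freely (0.02 N m) through an unknown 0.3 to 1.8 rad of slack. Then it bites: it resists with 0.3 N m (0.15 to 0.3 when held still) after 0.1 rad of springy wind-up, and travel grows 1.25 mm a turn (0.31 a quarter turn), too fine to measure: feel for it. It stays where left.
- nipple_3: third nipple, next clockwise: upright red aluminium square head 14 x 14 mm, 94 to 120 mm above the counter. Origin: its centre (107 mm up), on its vertical turning axis. x, y square to the flats, x along the white slot in its top. Below: washer 13 mm wide, top at 90 mm; guard ear, top at 84 mm. Soft: a squeeze of 25 to 40 N turns it, 50 N mars it.
- draw_3 (a joint): travel (m) of the washer that the third nipple draws into its rubber: 0 while the nipple turns clockwise almost freely (0.02 N m) through an unknown 0.3 to 1.8 rad of slack. Then it bites: it resists with 0.3 N m (0.15 to 0.3 when held still) after 0.1 rad of springy wind-up, and travel grows 1.25 mm a turn (0.31 a quarter turn), too fine to measure: feel for it. It stays where left.
- soft_mount: black rubber motor soft mount, 30 x 30 x 8 mm, lying on the fan's board; a bystander. Origin: underside.
- spare_nipple: spare red nipple lying on the fan's board, 30 x 14 x 14 mm; a bystander. Origin: underside.
- heat_sink: silver finned aluminium heat sink block, 60 x 45 x 28 mm; a bystander. Origin: underside.
- battery_tray: open blue plastic battery tray, 130 x 75 x 28 mm; a bystander. Origin: underside.
- motor: small brushless motor, orange bell, 33 mm across, 36 mm tall; a bystander. Origin: underside.
- hex_driver: hand driver lying on its side; a bystander. Origin: underside, near the middle; handle to -x.
- propeller: orange three-bladed propeller, 126 mm across, 7 mm thick; a bystander. Origin: underside.

How it is judged:
By the outcome, as a careful person would: the job done as asked, in the order asked, and still so for the second after the job is handed in, with the robot touching nothing.
It also fails if it takes over 70 s, if anything falls off the work surface, if the arm or the gripper's body presses on something with over 40 N, if the wrist force passes 120 N, or if a joint passes its speed limit or range.

## Working session

There is one attempt and no reset: what is moved stays moved. The work goes in short steps, Python scripts to look and compute and a shell command to move; the robot and the scene stay as the last step left them, time stands still between calls to the robot, and variables do not carry over. Pictures are saved under pics/ and viewed, at most 10 in all, crops included, and the job is handed in when it is done.

```bash
mkdir -p pics; cat > h.py <<'E'
import numpy as np, cv2
from plant import r
def snap(n,f):
    p=r.camera_params(n); im=r.capture(n); cv2.imwrite('pics/'+f,im[:,:,::-1]); np.savez('pics/'+f+'.npz',im=im,**{k:np.array(v) for k,v in p.items()}); return im,p
def ray(p,u,v,z):
    d=np.array([(u-p['cx'])/p['fx'],(v-p['cy'])/p['fy'],1.]);R=np.array(p['R']);c=-R.T@np.array(p['t']);w=R.T@d
    return c+w*(z-c[2])/w[2]
def proj(p,X):
    c=np.array(p['R'])@np.array(X)+np.array(p['t']);return p['fx']*c[0]/c[2]+p['cx'],p['fy']*c[1]/c[2]+p['cy']
E
python3 - <<'E'
from h import *
im,p=snap('top','top1.png');print(p)
hsv=cv2.cvtColor(im,cv2.COLOR_RGB2HSV)
def blobs(m,name,z):
    n,l,s,c=cv2.connectedComponentsWithStats(m)
    for i in range(1,n):
        if s[i,4]>15: print(name,s[i],c[i].round(1),ray(p,*c[i],z).round(4))
red=cv2.inRange(hsv,(0,150,60),(6,255,255))|cv2.inRange(hsv,(172,150,60),(180,255,255))
blobs(red,'red',.12)
blobs(cv2.inRange(hsv,(22,150,100),(35,255,255)),'yel',.037)
print(r.get_state())
E
```

```text
{'fx': 473.31533567176854, 'fy': 473.31533567176854, 'cx': 307.6959809307011, 'cy': 238.98861817912575, 'R': array([[-0.01115508, -0.99992648,  0.00475291],
       [-0.99902229,  0.01094139, -0.04283397],
       [ 0.04277881, -0.00522608, -0.9990709 ]]), 't': array([-0.04482156,  0.58856059,  1.21766814])}
red [324 106  28  39 884] [337.6 125.2] [ 0.8558 -0.1256  0.12  ]
red [184 114   5   6  21] [186.2 116.6] [0.8801 0.237  0.12  ]
red [184 122   5   5  20] [186.2 124.2] [0.8616 0.237  0.12  ]
red [184 130   5   5  20] [186.3 132.1] [0.8426 0.2369 0.12  ]
red [435 202  39  12 324] [454.6 207.4] [ 0.6549 -0.4016  0.12  ]
red [311 282   8  10  47] [314.6 286.7] [ 0.4704 -0.0659  0.12  ]
yel [296 106  27  36 687] [308.7 126.4] [ 0.8771 -0.057   0.037 ]
yel [353 260  14  14 119] [360.  266.5] [ 0.5155 -0.1835  0.037 ]
{'time_s': 0.05, 'joints': array([ 9.19658639e+01,  2.05903391e+01,  6.35127101e-01, -2.15064058e-02,
       -7.01355400e+01, -1.65076828e+01]), 'qd': array([ 0.08134045,  0.0007218 ,  0.18184467,  0.01574423, -0.1526089 ,
        0.08570645]), 'joint_torque': array([-1.90177831e-03, -5.84680510e+01,  2.94060266e+01,  7.02590570e+00,
        1.02102268e-02, -4.98311135e-05]), 'tcp_pos': array([0.16942193, 0.65319334, 0.40374074]), 'eef_rot': array([ 1.79907243e+02, -6.40506880e-03, -1.45491376e+01]), 'contact_force': array([ 0.32612217, -0.91568861, -0.91498782]), 'moment': array([0.04330328, 0.02863189, 0.05437726]), 'gripper_force': 0.0, 'gripper_width': 0.08775225721734102}
```

View pics/top1.png

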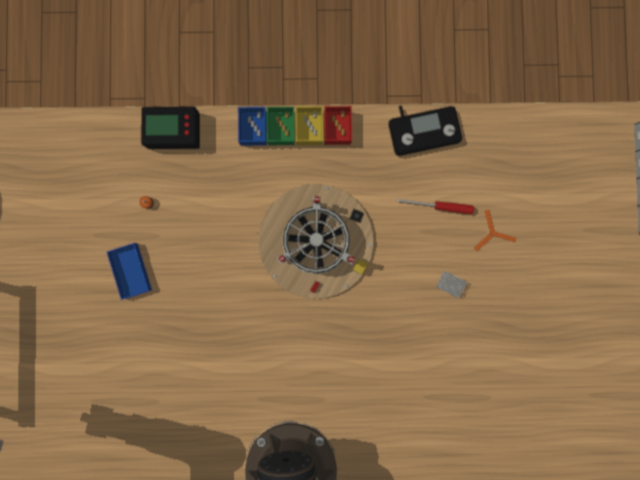

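The top view shows the fan near pixel (316,240) with the yellow socket at (360,266). The nipples sit at about (350,259) for the first, (283,259) for the second and (317,203) for the third. I'll work out the fan pose and the move above it.

```bash
cat >> h.py <<'E'
from scipy.spatial.transform import Rotation as Ro
def go(X,yaw=None):
    s=r.get_state();R=Ro.from_euler('xyz',s['eef_rot'],degrees=True)
    d=R.inv().apply(np.array(X)-s['tcp_pos']);
    w=(R.inv()*Ro.from_euler('xyz',[180,0,s['eef_rot'][2] if yaw is None else yaw],degrees=True)).as_rotvec(degrees=True)
    print('shift',d.round(4),'turn',w.round(2),'at',s['tcp_pos'].round(4),s['eef_rot'].round(2),'t',s['time_s'])
E
python3 - <<'E'
from h import *
d=dict(np.load('pics/top1.png.npz'))
a=[ray(d,u,v,.12)[:2] for u,v in((350,259.5),(283,259),(317,203))]
print(a); c=np.mean(a,0); print(c,[np.linalg.norm(x-c) for x in a],ray(d,360,266.5,.037))
go([c[0]-.05,c[1],.42],20)
E
```

```text
[array([ 0.53369989, -0.15044405]), array([0.53665331, 0.00823697]), array([ 0.66894141, -0.07386804])]
[ 0.57976487 -0.07202504] [np.float64(0.09094791687077278), np.float64(0.09110761317338036), np.float64(0.08919558355381224)] [ 0.51550712 -0.1834269   0.037     ]
shift [ 0.531   0.6115 -0.0152] turn [ 9.000e-02  2.000e-02 -3.455e+01] at [0.1694 0.6532 0.4037] [ 1.7991e+02 -1.0000e-02 -1.4550e+01] t 0.05
```

```bash
python3 -m pendant '[[[0.159,0.183,0,0,0,0,1],[0.159,0.183,0,0,0,0,1],[0.159,0.183,0,0,0,0,1],[0.159,0.183,0,0,0,0,1],[0.159,0.183,0,0,0,0,1]]]' >/dev/null
python3 -m pendant '[[[0.159,0.183,0,0,0,0,1],[0.159,0.183,0,0,0,0,1],[0.159,0.183,0,0,0,0,1],[0.159,0.183,0,0,0,0,1],[0.159,0.183,0,0,0,0,1]]]' 
python3 -m pendant '[[[0.159,0.183,0,0,0,0,1],[0.159,0.183,0,0,0,0,1],[0.159,0.183,0,0,0,0,1],[0.159,0.183,0,0,0,0,1],[0.159,0.183,0,0,0,0,1]]]' >/dev/null
python3 -m pendant '[[[0.054,0.062,-0.015,0,0,-34.5,1],[0.054,0.062,-0.015,0,0,-34.5,1],[0.054,0.062,-0.015,0,0,-34.5,1],[0.054,0.062,-0.015,0,0,-34.5,1],[0.054,0.062,-0.015,0,0,-34.5,1]]]'
python3 - <<'E'
from h import *
go([.53,-.07,.42],20)
im,p=snap('wrist','w1.png')
print(r.get_state()['joints'].round(1), -np.array(p['R']).T@p['t'])
for n in ((.5333,-.1525,.12),(.5333,.01,.12),(.67,-.072,.12)):print(proj(p,n))
E
```

```text
time_s: 1.05
tcp_pos: [0.3856, 0.2168, 0.4046]
eef_rot: [-180.0, 0.0, -14.5]
contact_force: [0.3, 0.7, -0.9]
gripper_width: 0.0876
gripper_force: 0.0
time_s: 2.05
tcp_pos: [0.53, -0.0719, 0.419]
eef_rot: [-180.0, 0.1, 20.1]
contact_force: [-0.1, 0.0, -0.1]
gripper_width: 0.0879
gripper_force: 0.0
shift [ 0.0007 -0.0018 -0.001 ] turn [-0.02  0.07  0.08] at [ 0.53   -0.0719  0.419 ] [-1.7998e+02  7.0000e-02  2.0080e+01] t 2.05
[ 13.3   6.8 -15.7  -0.  -67.6  96.7] [ 0.59387771 -0.04747628  0.39947645]
(np.float64(415.58793501727394), np.float64(262.40001689035))
(np.float64(219.9967716547448), np.float64(192.60587896240693))
(np.float64(389.32654929763146), np.float64(48.00969471765737))
```

View pics/w1.png

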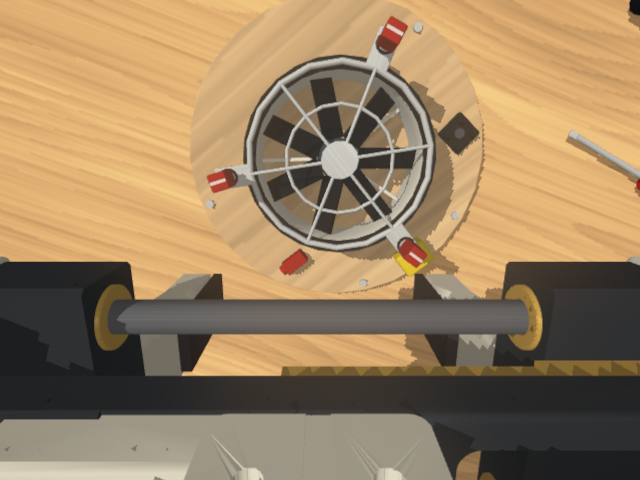

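The wrist view shows the nipple tops near pixels (413,254) for the first beside the socket, (220,181) for the second and (394,34) for the third. White slots are visible on all three. Next I'll extract the top faces and slots.

```bash
cat >> h.py <<'E'
def tops(d,guess,win=22):
    im=d['im'];hsv=cv2.cvtColor(im,cv2.COLOR_RGB2HSV);out=[]
    for g in guess:
        u,v=map(int,proj(d,g)); x0=max(u-win,0);y0=max(v-win,0)
        h=hsv[y0:v+win,x0:u+win].astype(int)
        red=((h[...,0]<8)|(h[...,0]>172))&(h[...,1]>130)
        top=red&(h[...,2]>np.percentile(h[...,2][red],95)*.85)
        slot=((h[...,1]<110)&(h[...,2]>170)).astype(np.uint8)
        slot&=cv2.dilate(top.astype(np.uint8),np.ones((5,5)))
        k=cv2.morphologyEx((top|(slot>0)).astype(np.uint8),cv2.MORPH_OPEN,np.ones((3,3)))
        n,l,s,c=cv2.connectedComponentsWithStats(k); i=1+np.argmax(s[1:,4])
        cs,_=cv2.findContours((l==i).astype(np.uint8),cv2.RETR_EXTERNAL,cv2.CHAIN_APPROX_NONE)
        rc=cv2.minAreaRect(cs[0].astype(np.float32)); 
        B=[ray(d,a+x0,b+y0,.12) for a,b in cv2.boxPoints(rc)]
        ctr=np.mean(B,0);e=B[1]-B[0];f=B[2]-B[1]
        P=np.argwhere((slot>0)&(l==i));W=np.array([ray(d,b+x0,a+y0,.12)[:2] for a,b in P])
        ang=np.nan;sm=None
        if len(W)>4:
            U,S,V=np.linalg.svd(W-W.mean(0));ang=np.degrees(np.arctan2(V[0,1],V[0,0]))%180;sm=W.mean(0).round(4)
        print('px',(rc[0][0]+x0,rc[0][1]+y0),'ctr',ctr.round(4),'sides mm',round(np.linalg.norm(e)*1e3,1),round(np.linalg.norm(f)*1e3,1),'edge',round(np.degrees(np.arctan2(e[1],e[0]))%90,1),'slot',round(ang,1),sm,len(W))
        out.append(ctr)
    return out
E
python3 - <<'E'
from h import *
d=dict(np.load('pics/w1.png.npz'))
g=[ray(d,413,254,.12),ray(d,220,181,.12),ray(d,394,34,.12)]
o=tops(d,g); c=np.mean(o,0);print(c,[np.linalg.norm(x-c) for x in o],[np.degrees(np.arctan2(x[1]-c[1],x[0]-c[0])) for x in o])
im=d['im'];cv2.imwrite('pics/w1c.png',np.hstack([cv2.resize(im[max(v-22,0):max(v-22,0)+44,u-22:u+22],None,fx=6,fy=6,interpolation=0)for u,v in((413,254),(220,181),(394,34))])[:,:,::-1])
E
```

```text
px (414.9799995422363, 256.3600025177002) ctr [ 0.5377 -0.15    0.12  ] sides mm 12.5 14.0 edge 76.8 slot 74.0 [ 0.5374 -0.1506] 56
px (216.8620662689209, 180.65517234802246) ctr [0.5411 0.0147 0.12  ] sides mm 12.5 15.0 edge 41.1 slot 164.6 [0.5424 0.0146] 82
px (393.9230766296387, 29.384614944458008) ctr [ 0.6817 -0.0704  0.12  ] sides mm 12.7 13.3 edge 79.5 slot 82.7 [ 0.6818 -0.0707] 84
[ 0.58686879 -0.06857246  0.12      ] [np.float64(0.0951140417518496), np.float64(0.09503792338769691), np.float64(0.09489405687386687)] [np.float64(-121.10751913458157), np.float64(118.76591063131222), np.float64(-1.1309770007941506)]
```

View pics/w1c.png

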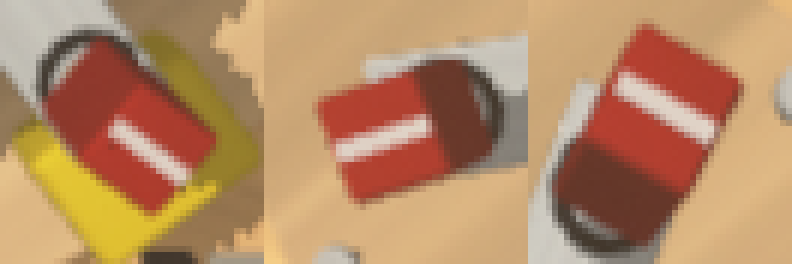

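Fit looks good: all three radii are 95 mm ± 0.1. Next I move above nipple 1 at yaw −16.

```bash
python3 - <<'E'
from h import *
go([.5377,-.150,.34],-16)
E
```

```text
shift [-0.0194  0.0764  0.0792] turn [ 0.    0.06 35.98] at [ 0.5299 -0.0716  0.4192] [-1.7998e+02  6.0000e-02  1.9980e+01] t 2.1
```

```bash
python3 -m pendant '[[[-0.0194,0.0764,0.079,0,0,36,1],[-0.0194,0.0764,0.079,0,0,36,1],[-0.0194,0.0764,0.079,0,0,36,1],[-0.0194,0.0764,0.079,0,0,36,1],[-0.0194,0.0764,0.079,0,0,36,1]]]' >/dev/null
python3 - <<'E'
from h import *
im,p=snap('wrist','w2.png');d=dict(np.load('pics/w2.png.npz'))
go([.5377,-.150,.27],-16)
for n in ((.5377,-.15,.12),(.5411,.0147,.12),(.6817,-.0704,.12)):print(proj(p,n))
E
```

```text
shift [-0.0001  0.0004  0.0705] turn [ 0.01  0.02 -0.21] at [ 0.5379 -0.1496  0.3405] [ 1.7999e+02  2.0000e-02 -1.6210e+01] t 2.65
(np.float64(320.6158038660906), np.float64(263.73595356816986))
(np.float64(57.1876464289021), np.float64(331.82994831412645))
(np.float64(84.33984271294668), np.float64(41.57462093516952))
```

View pics/w2.png

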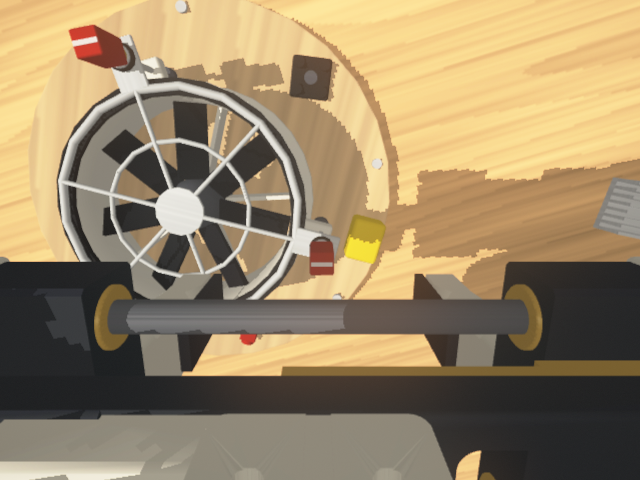

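The first nipple's top shows at about (321,267), against a predicted (320.6,263.7). Its slot runs level in the image, so the yaw is right. A quick refinement before descending.

```bash
python3 - <<'E'
from h import *
d=dict(np.load('pics/w2.png.npz'));d['im']=d['im'].copy()
g=[(.5377,-.15,.12),(.6817,-.0704,.12)]
tops(d,g)
u,v=321,262
cv2.imwrite('pics/w2c.png',cv2.resize(d['im'][v-32:v+28,u-30:u+30],None,fx=8,fy=8,interpolation=0)[:,:,::-1])
print(d['fx'])
E
```

```text
px (321.5, 251.5) ctr [ 0.5446 -0.1525  0.12  ] sides mm 13.0 11.3 edge 73.6 slot nan None 0
px (87.10943603515625, 48.4169807434082) ctr [ 0.6785 -0.0704  0.12  ] sides mm 12.5 6.2 edge 83.0 slot 83.2 [ 0.681  -0.0709] 42
367.6289573929182
```

View pics/w2c.png

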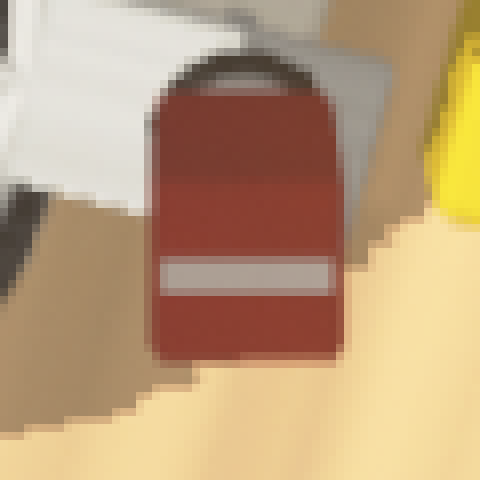

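The crop puts the top face centre at about (321.6,263.5), within 1 px of prediction, with the flats level. Descending now, then a light close.

```bash
python3 -m pendant '[[[0,0.0006,0.035,0,0,0,1],[0,0.0006,0.07,0,0,0,1],[0,0.0006,0.07,0,0,0,1],[0,0.0006,0.07,0,0,0,-0.4],[0,0.0006,0.07,0,0,0,-0.4]]]' 5
python3 -m pendant '[[[0,0,0,0,0,0,-1],[0,0,0,0,0,0,-1],[0,0,0,0,0,0,-1],[0,0,0,0,0,0,-1]]]' 5
python3 -c "
from plant import r;s=r.get_state();print(s['moment'],s['joints'].round(1))"
```

```text
time_s: 3.15
tcp_pos: [0.5387, -0.1502, 0.2727]
eef_rot: [-180.0, -0.2, -15.9]
contact_force: [-0.4, -0.4, -0.6]
gripper_width: 0.0768
gripper_force: 0.0
time_s: 3.55
tcp_pos: [0.5378, -0.1504, 0.2711]
eef_rot: [-180.0, -0.0, -16.0]
contact_force: [0.0, 0.8, -0.4]
gripper_width: 0.0453
gripper_force: 0.0
[-0.02545214  0.04459015 -0.02685197] [  4.5  16.8 -24.1  -0.  -49.   69.5]
```

```bash
python3 -m pendant '[[[0,0,0,0,0,0,-1],[0,0,0,0,0,0,-1],[0,0,0,0,0,0,-1],[0,0,0,0,0,0,-1],[0,0,0,0,0,0,-1]]]' 5
python3 -c "
from plant import r;s=r.get_state();print(s['moment'],s['joints'].round(1))"
```

```text
time_s: 4.05
tcp_pos: [0.5375, -0.151, 0.2706]
eef_rot: [179.9, 0.0, -16.0]
contact_force: [-0.7, -5.0, 0.4]
gripper_width: 0.014
gripper_force: 5.0
[-1.91245473  0.28636657  0.05124692] [  4.4  16.9 -24.1   0.1 -49.1  69.5]
```

```bash
python3 -m pendant '[[[0,0.0005,0,0,0,0,-1],[0,0.001,0,0,0,0,-1],[0,0.001,0,0,0,0,-1]]]' 5
python3 -c "
from plant import r;s=r.get_state();print(s['moment'],s['joints'].round(1))"
```

```text
time_s: 4.35
tcp_pos: [0.5374, -0.1515, 0.2706]
eef_rot: [180.0, 0.0, -16.1]
contact_force: [-0.8, -3.1, -0.4]
gripper_width: 0.014
gripper_force: 5.0
[-1.18860159  0.22620673 -0.01391307] [  4.3  16.9 -24.1   0.  -49.   69.6]
```

```bash
python3 -m pendant '[[[0,0.001,0,0,0,0,-1],[0,0.0015,0,0,0,0,-1],[0,0.0015,0,0,0,0,-1],[0,0.0015,0,0,0,0,-1]]]' 32
python3 -c "
from plant import r;s=r.get_state();print(s['moment'],s['joints'].round(1))"
```

```text
time_s: 4.75
tcp_pos: [0.5372, -0.1525, 0.2707]
eef_rot: [-180.0, -0.0, -16.0]
contact_force: [-0.6, 1.9, -0.1]
gripper_width: 0.0139
gripper_force: 32.0
[ 0.92269823 -0.00705031 -0.04672251] [  4.2  16.8 -24.1  -0.  -49.   69.8]
```

Gripped cleanly at 32 N. Now turning clockwise in 4° calls, with a stop check on the moment.

```bash
cat > chk.py <<'E'
import sys
from plant import r
s=r.get_state();m=s['moment'];f=s['contact_force'];lim=float(sys.argv[1]) if len(sys.argv)>1 else .12
print('t%.2f yaw %.2f mz %.3f f %s g %.1f w %.4f p %s'%(s['time_s'],s['eef_rot'][2],m[2],f.round(1),s['gripper_force'],s['gripper_width'],s['tcp_pos'].round(4)))
sys.exit(m[2]>lim or max(abs(f))>15)
E
P="python3 -m pendant"; q(){ "$@" >/dev/null && python3 chk.py; }
q $P '[[[0,0,0,0,0,2,-1],[0,0,0,0,0,4,-1]]]' && q $P '[[[0,0,0,0,0,2,-1],[0,0,0,0,0,4,-1]]]' && q $P '[[[0,0,0,0,0,2,-1],[0,0,0,0,0,4,-1]]]' && q $P '[[[0,0,0,0,0,2,-1],[0,0,0,0,0,4,-1]]]' && q $P '[[[0,0,0,0,0,2,-1],[0,0,0,0,0,4,-1]]]' && q $P '[[[0,0,0,0,0,2,-1],[0,0,0,0,0,4,-1]]]'
```

```text
t4.95 yaw -20.11 mz 0.051 f [ 0.4  2.9 -0.3] g 32.0 w 0.0139 p [ 0.5372 -0.1525  0.2707]False
```

```bash
sed -i 's/sys.exit(\(.*\))$/sys.exit(int(\1))/' chk.py
P="python3 -m pendant"; q(){ "$@" >/dev/null && python3 chk.py; }
q $P '[[[0,0,0,0,0,2,-1],[0,0,0,0,0,4,-1]]]' && q $P '[[[0,0,0,0,0,2,-1],[0,0,0,0,0,4,-1]]]' && q $P '[[[0,0,0,0,0,2,-1],[0,0,0,0,0,4,-1]]]' && q $P '[[[0,0,0,0,0,2,-1],[0,0,0,0,0,4,-1]]]' && q $P '[[[0,0,0,0,0,2,-1],[0,0,0,0,0,4,-1]]]' && q $P '[[[0,0,0,0,0,2,-1],[0,0,0,0,0,4,-1]]]' && q $P '[[[0,0,0,0,0,2,-1],[0,0,0,0,0,4,-1]]]' && q $P '[[[0,0,0,0,0,2,-1],[0,0,0,0,0,4,-1]]]' && q $P '[[[0,0,0,0,0,2,-1],[0,0,0,0,0,4,-1]]]' && q $P '[[[0,0,0,0,0,2,-1],[0,0,0,0,0,4,-1]]]'
```

```text
t5.15 yaw -24.12 mz -0.005 f [-0.4  1.8 -0. ] g 32.0 w 0.0138 p [ 0.5372 -0.1525  0.2706]
t5.35 yaw -28.12 mz 0.030 f [ 0.5  2.3 -0.2] g 32.0 w 0.0139 p [ 0.5372 -0.1525  0.2707]
t5.55 yaw -32.11 mz 0.036 f [ 0.   2.5 -0.4] g 32.0 w 0.0135 p [ 0.5372 -0.1525  0.2706]
t5.75 yaw -36.12 mz -0.014 f [-0.1  2.6  0.2] g 32.0 w 0.0137 p [ 0.5372 -0.1525  0.2706]
t5.95 yaw -40.11 mz 0.032 f [0.8 1.6 0.4] g 32.0 w 0.0140 p [ 0.5371 -0.1525  0.2706]
t6.15 yaw -44.12 mz 0.017 f [-0.2  2.4 -0.2] g 32.0 w 0.0138 p [ 0.5372 -0.1525  0.2707]
t6.35 yaw -48.12 mz -0.041 f [-0.1  2.6 -0.4] g 32.0 w 0.0138 p [ 0.5371 -0.1525  0.2706]
t6.55 yaw -52.12 mz 0.052 f [0.1 3.4 0.6] g 32.0 w 0.0138 p [ 0.5372 -0.1525  0.2706]
t6.75 yaw -56.12 mz -0.028 f [-0.4  1.9 -0.7] g 32.0 w 0.0135 p [ 0.5371 -0.1525  0.2706]
t6.95 yaw -60.12 mz 0.026 f [-0.5  2.6 -0.1] g 32.0 w 0.0137 p [ 0.5371 -0.1525  0.2706]
```

```bash
P="python3 -m pendant"; q(){ "$@" >/dev/null && python3 chk.py; }
q $P '[[[0,0,0,0,0,2,-1],[0,0,0,0,0,4,-1]]]' && q $P '[[[0,0,0,0,0,2,-1],[0,0,0,0,0,4,-1]]]' && q $P '[[[0,0,0,0,0,2,-1],[0,0,0,0,0,4,-1]]]' && q $P '[[[0,0,0,0,0,2,-1],[0,0,0,0,0,4,-1]]]' && q $P '[[[0,0,0,0,0,2,-1],[0,0,0,0,0,4,-1]]]' && q $P '[[[0,0,0,0,0,2,-1],[0,0,0,0,0,4,-1]]]' && q $P '[[[0,0,0,0,0,2,-1],[0,0,0,0,0,4,-1]]]' && q $P '[[[0,0,0,0,0,2,-1],[0,0,0,0,0,4,-1]]]' && q $P '[[[0,0,0,0,0,2,-1],[0,0,0,0,0,4,-1]]]' && q $P '[[[0,0,0,0,0,2,-1],[0,0,0,0,0,4,-1]]]' && q $P '[[[0,0,0,0,0,2,-1],[0,0,0,0,0,4,-1]]]' && q $P '[[[0,0,0,0,0,2,-1],[0,0,0,0,0,4,-1]]]' && q $P '[[[0,0,0,0,0,2,-1],[0,0,0,0,0,4,-1]]]' && q $P '[[[0,0,0,0,0,2,-1],[0,0,0,0,0,4,-1]]]' && q $P '[[[0,0,0,0,0,2,-1],[0,0,0,0,0,4,-1]]]' && q $P '[[[0,0,0,0,0,2,-1],[0,0,0,0,0,4,-1]]]'
```

```text
t7.15 yaw -64.10 mz 0.226 f [0.2 2.1 0.1] g 32.0 w 0.0138 p [ 0.5371 -0.1525  0.2706]
```

```bash
P="python3 -m pendant"; q(){ "$@" >/dev/null && python3 chk.py 2; }
q $P '[[[0,0,0,0,0,1,-1]]]' && q $P '[[[0,0,0,0,0,1,-1]]]' && q $P '[[[0,0,0,0,0,1,-1]]]' && q $P '[[[0,0,0,0,0,1,-1]]]' && q $P '[[[0,0,0,0,0,1,-1]]]' && q $P '[[[0,0,0,0,0,1,-1]]]'
```

```text
t7.25 yaw -65.08 mz 0.258 f [ 0.2  1.6 -0.4] g 32.0 w 0.0137 p [ 0.5371 -0.1526  0.2706]
t7.35 yaw -66.05 mz 0.271 f [ 0.1  2.3 -0.5] g 32.0 w 0.0140 p [ 0.5371 -0.1526  0.2707]
t7.45 yaw -67.07 mz 0.295 f [ 0.3  3.6 -1.6] g 32.0 w 0.0138 p [ 0.5371 -0.1526  0.2706]
t7.55 yaw -68.10 mz 0.355 f [ 0.   3.  -0.2] g 32.0 w 0.0138 p [ 0.5371 -0.1527  0.2706]
t7.65 yaw -69.11 mz 0.269 f [ 0.7  2.7 -0.2] g 32.0 w 0.0134 p [ 0.5371 -0.1527  0.2706]
t7.75 yaw -70.11 mz 0.304 f [-0.4  3.1 -1.4] g 32.0 w 0.0135 p [ 0.5371 -0.1527  0.2707]
```

Bite felt: the torque reaches its 0.3 N m plateau near yaw −65.7. The quarter turn ends at about −155, so 85° more.

```bash
P="python3 -m pendant"; q(){ "$@" >/dev/null && python3 chk.py 2; }
q $P '[[[0,0,0,0,0,4,-1],[0,0,0,0,0,8,-1],[0,0,0,0,0,12,-1],[0,0,0,0,0,16,-1],[0,0,0,0,0,20,-1]]]' && q $P '[[[0,0,0,0,0,4,-1],[0,0,0,0,0,8,-1],[0,0,0,0,0,12,-1],[0,0,0,0,0,16,-1],[0,0,0,0,0,20,-1]]]' && q $P '[[[0,0,0,0,0,4,-1],[0,0,0,0,0,8,-1],[0,0,0,0,0,12,-1],[0,0,0,0,0,16,-1],[0,0,0,0,0,20,-1]]]' && q $P '[[[0,0,0,0,0,4,-1],[0,0,0,0,0,8,-1],[0,0,0,0,0,12,-1],[0,0,0,0,0,16,-1],[0,0,0,0,0,20,-1]]]' && q $P '[[[0,0,0,0,0,2.5,-1],[0,0,0,0,0,5,-1],[0,0,0,0,0,5,-1]]]'
```

```text
t8.25 yaw -90.24 mz 0.289 f [ 0.4  4.  -0.1] g 32.0 w 0.0137 p [ 0.5371 -0.1528  0.2706]
t8.75 yaw -110.24 mz 0.360 f [-0.6  2.6  0.5] g 32.0 w 0.0140 p [ 0.537  -0.1528  0.2706]
t9.25 yaw -130.24 mz 0.276 f [0.  2.8 0.5] g 32.0 w 0.0138 p [ 0.537  -0.1528  0.2706]
t9.75 yaw -150.25 mz 0.308 f [0.2 4.  0.1] g 32.0 w 0.0139 p [ 0.5369 -0.1527  0.2706]
t10.05 yaw -155.11 mz 0.247 f [-0.5  3.9  0.7] g 32.0 w 0.0132 p [ 0.537  -0.1527  0.2706]
```

```bash
python3 -m pendant '[[[0,0,0,0,0,0,-0.2],[0,0,0,0,0,0,-0.2],[0,0,0,0,0,0,-0.2]]]'
python3 -m pendant '[[[0,0,-0.03,0,0,0,-0.2],[0,0,-0.065,0,0,0,-0.2],[0,0,-0.065,0,0,0,-0.2]]]' 5
python3 - <<'E'
from h import *
im,p=snap('top','top2.png');d=dict(np.load('pics/w1.png.npz'))
s=r.get_state();print(s['joints'].round(1))
go([.5405,.013,.335],-15)
print(ray(d,216.9,180.7,.12))
E
```

```text
time_s: 10.35
tcp_pos: [0.5371, -0.1531, 0.2708]
eef_rot: [-180.0, 0.0, -155.0]
contact_force: [0.4, 0.5, -0.9]
gripper_width: 0.0319
gripper_force: 0.0
time_s: 10.65
tcp_pos: [0.5386, -0.1532, 0.3405]
eef_rot: [-179.7, 0.4, -155.0]
contact_force: [0.5, -0.3, -0.4]
gripper_width: 0.0349
gripper_force: 0.0
[  4.2  12.7 -19.6   0.1 -57.4 -69.2]
shift [-0.0725  0.1494  0.0032] turn [-3.8000e-01 -6.0000e-02 -1.4002e+02] at [ 0.5379 -0.1531  0.3383] [-179.86    0.26 -155.02] t 10.7
[0.54115752 0.01472107 0.12      ]
```

```bash
P="python3 -m pendant"
$P '[[[-0.0725,0.1494,0,0,0,-40,-0.2],[-0.0725,0.1494,0,0,0,-40,-0.2],[-0.0725,0.1494,0,0,0,-40,-0.2],[-0.0725,0.1494,0,0,0,-40,-0.2],[-0.0725,0.1494,0,0,0,-40,-0.2]]]' >/dev/null
$P '[[[0,0,0,0,0,-40,-0.2],[0,0,0,0,0,-40,-0.2],[0,0,0,0,0,-40,-0.2],[0,0,0,0,0,-40,-0.2],[0,0,0,0,0,-40,-0.2]]]' >/dev/null
$P '[[[0,0,0,0,0,-40,-0.2],[0,0,0,0,0,-40,-0.2],[0,0,0,0,0,-40,-0.2],[0,0,0,0,0,-40,-0.2],[0,0,0,0,0,-40,-0.2]]]' >/dev/null
$P '[[[0,0,0,0,0,-20,-0.2],[0,0,0,0,0,-20,-0.2],[0,0,0,0,0,-20,-0.2],[0,0,0,0,0,-20,-0.2]]]'
python3 - <<'E'
from h import *
im,p=snap('wrist','w3.png')
go([.5405,.013,.27],-15)
u,v=map(int,proj(p,(.5405,.013,.12)));print(u,v,proj(p,(.5405,.013,.12)),proj(p,(.5415,.013,.12)))
x0,y0=u-30,v-35;print(x0,y0)
cv2.imwrite('pics/w3c.png',cv2.resize(im[y0:y0+60,x0:x0+60],None,fx=8,fy=8,interpolation=0)[:,:,::-1])
E
```

```text
time_s: 12.6
tcp_pos: [0.5395, 0.013, 0.3349]
eef_rot: [180.0, 0.1, -15.0]
contact_force: [-0.8, 0.0, 0.5]
gripper_width: 0.0352
gripper_force: 0.0
shift [ 0.001  -0.0002  0.065 ] turn [ 0.03  0.05 -0.13] at [0.5396 0.0131 0.335 ] [ 1.7997e+02  5.0000e-02 -1.5130e+01] t 12.65
319 265 (np.float64(319.9990370595496), np.float64(265.1868777112565)) (np.float64(319.53881047211297), np.float64(263.5479525582474))
289 230
```

View pics/w3c.png

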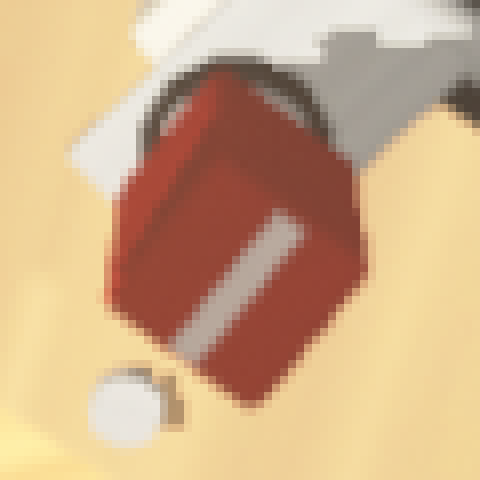

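The crop shows the second nipple's slot at about 52° in the image. Its true yaw is therefore ≈ 36 (mod 90), because the earlier slot mask had picked up something nearby. The centre is at (318,265), as expected after the bias seen on nipple 1.

```bash
P="python3 -m pendant"
$P '[[[0.001,0,0,0,0,-51,-0.2],[0.001,0,0,0,0,-51,-0.2],[0.001,0,0,0,0,-51,-0.2],[0.001,0,0,0,0,-51,-0.2],[0.001,0,0,0,0,-51,-0.2]]]' >/dev/null
$P '[[[0,0,0,0,0,-8.1,-0.2],[0,0,0,0,0,-8.1,-0.2],[0,0,0,0,0,-8.1,-0.2]]]'
python3 - <<'E'
from h import *
im,p=snap('wrist','w4.png')
go([.5405,.013,.27],36)
u,v=map(int,proj(p,(.5405,.013,.12)));print(proj(p,(.5405,.013,.12)))
x0,y0=u-30,v-35;print(x0,y0)
cv2.imwrite('pics/w4c.png',cv2.resize(im[y0:y0+60,x0:x0+60],None,fx=8,fy=8,interpolation=0)[:,:,::-1])
E
```

```text
time_s: 13.45
tcp_pos: [0.5407, 0.0129, 0.3354]
eef_rot: [-180.0, 0.0, 35.7]
contact_force: [-1.0, 0.0, -0.8]
gripper_width: 0.0351
gripper_force: 0.0
shift [-0.0001 -0.0002  0.0655] turn [-0.    0.02 -0.24] at [0.5407 0.0129 0.3355] [-1.800e+02  2.000e-02  3.576e+01] t 13.5
(np.float64(318.92749745037975), np.float64(268.77319644447033))
288 233
```

View pics/w4c.png

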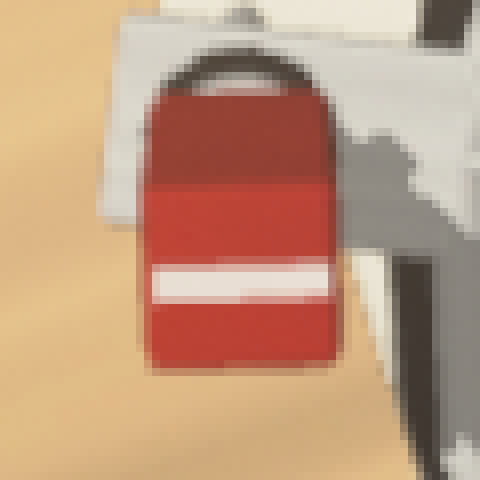

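The second nipple is square to the tool within about 1° and centred at (317.8,269). Descending with a light close.

```bash
P="python3 -m pendant"
$P '[[[0,0,0.035,0,0,-1.2,-0.2],[0,0,0.0655,0,0,-1.2,-0.2],[0,0,0.0655,0,0,-1.2,-0.2],[0,0,0.0655,0,0,-1.2,-0.2]]]' 5
$P '[[[0,0,0,0,0,0,-1],[0,0,0,0,0,0,-1],[0,0,0,0,0,0,-1],[0,0,0,0,0,0,-1],[0,0,0,0,0,0,-1]]]' 5 >/dev/null; python3 chk.py
```

```text
time_s: 13.9
tcp_pos: [0.541, 0.013, 0.2705]
eef_rot: [180.0, 0.1, 37.1]
contact_force: [0.0, 1.3, 0.9]
gripper_width: 0.0353
gripper_force: 0.0
t14.40 yaw 37.24 mz 0.040 f [-1.1  0.5  6. ] g 5.0 w 0.0141 p [0.541  0.0131 0.2711]
```

```bash
P="python3 -m pendant"
$P '[[[0,0,-0.0005,0,0,0,-1],[0,0,-0.0005,0,0,0,-1]]]' 5 >/dev/null; python3 chk.py
python3 -c "from plant import r;print(r.get_state()['moment'])"
```

```text
t14.60 yaw 37.24 mz 0.044 f [-0.1  1.4  4.2] g 5.0 w 0.0136 p [0.541  0.0131 0.2711]
[0.31123139 0.01424399 0.04426574]
```

```bash
P="python3 -m pendant"; q(){ "$@" >/dev/null && python3 chk.py; }
q $P '[[[0,0,-0.001,0,0,0,-1],[0,0,-0.001,0,0,0,-1]]]' 5; q $P '[[[0,0,0,0,0,0,-1],[0,0,0,0,0,0,-1]]]' 32 && 
q $P '[[[0,0,0,0,0,2,-1],[0,0,0,0,0,4,-1]]]' && q $P '[[[0,0,0,0,0,2,-1],[0,0,0,0,0,4,-1]]]' && q $P '[[[0,0,0,0,0,2,-1],[0,0,0,0,0,4,-1]]]'
```

```text
t14.80 yaw 37.22 mz 0.034 f [ 2.5  1.  -2.9] g 5.0 w 0.0138 p [0.5408 0.0131 0.2713]
t15.00 yaw 37.22 mz 0.004 f [ 2.1  1.6 -4. ] g 32.0 w 0.0137 p [0.5407 0.013  0.2713]
t15.20 yaw 33.15 mz 0.011 f [ 2.8  0.5 -4.6] g 32.0 w 0.0139 p [0.5408 0.013  0.2713]
t15.40 yaw 29.15 mz 0.004 f [ 4.   0.8 -4.5] g 32.0 w 0.0141 p [0.5408 0.013  0.2714]
t15.60 yaw 25.15 mz -0.009 f [ 3.3  0.8 -5.1] g 32.0 w 0.0136 p [0.5408 0.0129 0.2714]
```

```bash
P="python3 -m pendant"; q(){ "$@" >/dev/null && python3 chk.py; }
q $P '[[[0,0,0.0006,0,0,2,-1],[0,0,0.0006,0,0,4,-1]]]' && q $P '[[[0,0,0,0,0,2,-1],[0,0,0,0,0,4,-1]]]' && q $P '[[[0,0,0,0,0,2,-1],[0,0,0,0,0,4,-1]]]' && q $P '[[[0,0,0,0,0,2,-1],[0,0,0,0,0,4,-1]]]' && q $P '[[[0,0,0,0,0,2,-1],[0,0,0,0,0,4,-1]]]' && q $P '[[[0,0,0,0,0,2,-1],[0,0,0,0,0,4,-1]]]' && q $P '[[[0,0,0,0,0,2,-1],[0,0,0,0,0,4,-1]]]' && q $P '[[[0,0,0,0,0,2,-1],[0,0,0,0,0,4,-1]]]' && q $P '[[[0,0,0,0,0,2,-1],[0,0,0,0,0,4,-1]]]' && q $P '[[[0,0,0,0,0,2,-1],[0,0,0,0,0,4,-1]]]' && q $P '[[[0,0,0,0,0,2,-1],[0,0,0,0,0,4,-1]]]' && q $P '[[[0,0,0,0,0,2,-1],[0,0,0,0,0,4,-1]]]' && q $P '[[[0,0,0,0,0,2,-1],[0,0,0,0,0,4,-1]]]' && q $P '[[[0,0,0,0,0,2,-1],[0,0,0,0,0,4,-1]]]' && q $P '[[[0,0,0,0,0,2,-1],[0,0,0,0,0,4,-1]]]' && q $P '[[[0,0,0,0,0,2,-1],[0,0,0,0,0,4,-1]]]'  && q $P '[[[0,0,0,0,0,2,-1],[0,0,0,0,0,4,-1]]]' && q $P '[[[0,0,0,0,0,2,-1],[0,0,0,0,0,4,-1]]]' && q $P '[[[0,0,0,0,0,2,-1],[0,0,0,0,0,4,-1]]]' && q $P '[[[0,0,0,0,0,2,-1],[0,0,0,0,0,4,-1]]]' && q $P '[[[0,0,0,0,0,2,-1],[0,0,0,0,0,4,-1]]]' && q $P '[[[0,0,0,0,0,2,-1],[0,0,0,0,0,4,-1]]]'
```

```text
t15.80 yaw 21.16 mz -0.002 f [2.8 1.  0.7] g 32.0 w 0.0135 p [0.5409 0.0129 0.2713]
t16.00 yaw 17.16 mz 0.058 f [ 1.8  0.2 -0.1] g 32.0 w 0.0138 p [0.5409 0.0129 0.2713]
t16.20 yaw 13.16 mz 0.016 f [ 2.  -0.2 -0.6] g 32.0 w 0.0139 p [0.5409 0.0129 0.2713]
t16.40 yaw 9.16 mz -0.023 f [ 1.4 -0.2 -0.3] g 32.0 w 0.0139 p [0.5409 0.0128 0.2713]
t16.60 yaw 5.16 mz -0.014 f [ 2.3  0.6 -1.6] g 32.0 w 0.0135 p [0.5409 0.0128 0.2713]
t16.80 yaw 1.16 mz 0.007 f [ 1.9 -0.8 -0.5] g 32.0 w 0.0140 p [0.5409 0.0128 0.2713]
t17.00 yaw -2.84 mz -0.031 f [ 3.  -0.4 -0.8] g 32.0 w 0.0138 p [0.5409 0.0127 0.2713]
t17.20 yaw -6.85 mz 0.000 f [ 1.7 -2.4 -0.2] g 32.0 w 0.0138 p [0.5409 0.0127 0.2713]
t17.40 yaw -10.84 mz -0.002 f [ 2.9 -1.3 -0.8] g 32.0 w 0.0135 p [0.5409 0.0127 0.2713]
t17.60 yaw -14.84 mz 0.024 f [ 2.1 -0.3 -0.2] g 32.0 w 0.0136 p [0.5409 0.0126 0.2713]
t17.80 yaw -18.84 mz -0.035 f [ 2.8 -1.6 -0.9] g 32.0 w 0.0139 p [0.5409 0.0126 0.2713]
t18.00 yaw -22.84 mz 0.096 f [ 1.1 -1.7 -0.4] g 32.0 w 0.0139 p [0.5408 0.0126 0.2713]
t18.20 yaw -26.84 mz 0.040 f [ 1.6 -2.3 -0.2] g 32.0 w 0.0137 p [0.5408 0.0125 0.2713]
t18.40 yaw -30.85 mz -0.040 f [ 2.4 -2.2 -0.8] g 32.0 w 0.0136 p [0.5408 0.0125 0.2713]
t18.60 yaw -34.84 mz 0.168 f [ 2.1 -3.3  0.1] g 32.0 w 0.0139 p [0.5408 0.0124 0.2713]
```

```bash
P="python3 -m pendant"; q(){ "$@" >/dev/null && python3 chk.py 2; }
q $P '[[[0,0,0,0,0,1,-1]]]' && q $P '[[[0,0,0,0,0,1,-1]]]' && q $P '[[[0,0,0,0,0,1,-1]]]' && q $P '[[[0,0,0,0,0,1,-1]]]' && q $P '[[[0,0,0,0,0,1,-1]]]' && q $P '[[[0,0,0,0,0,1,-1]]]'
```

```text
t18.70 yaw -35.82 mz 0.134 f [ 1.7 -2.7  0.5] g 32.0 w 0.0135 p [0.5408 0.0125 0.2713]
t18.80 yaw -36.79 mz 0.238 f [ 1.1 -3.9  1.1] g 32.0 w 0.0135 p [0.5408 0.0126 0.2713]
t18.90 yaw -37.80 mz 0.238 f [ 2.  -4.5  0.7] g 32.0 w 0.0138 p [0.5407 0.0126 0.2712]
t19.00 yaw -38.81 mz 0.257 f [ 1.4 -5.2  1.1] g 32.0 w 0.0139 p [0.5407 0.0127 0.2713]
t19.10 yaw -39.81 mz 0.351 f [ 1.3 -5.1  0.8] g 32.0 w 0.0136 p [0.5407 0.0127 0.2712]
t19.20 yaw -40.81 mz 0.297 f [ 2.1 -5.   1.1] g 32.0 w 0.0138 p [0.5407 0.0127 0.2712]
```

Second bite: the plateau starts at about −38.2, so the end is about −127.5, which is 86.7° more.

```bash
P="python3 -m pendant"; q(){ "$@" >/dev/null && python3 chk.py 2; }
q $P '[[[0,0,0,0,0,4,-1],[0,0,0,0,0,8,-1],[0,0,0,0,0,12,-1],[0,0,0,0,0,16,-1],[0,0,0,0,0,20,-1]]]' && q $P '[[[0,0,0,0,0,4,-1],[0,0,0,0,0,8,-1],[0,0,0,0,0,12,-1],[0,0,0,0,0,16,-1],[0,0,0,0,0,20,-1]]]' && q $P '[[[0,0,0,0,0,4,-1],[0,0,0,0,0,8,-1],[0,0,0,0,0,12,-1],[0,0,0,0,0,16,-1],[0,0,0,0,0,20,-1]]]' && q $P '[[[0,0,0,0,0,4,-1],[0,0,0,0,0,8,-1],[0,0,0,0,0,12,-1],[0,0,0,0,0,16,-1],[0,0,0,0,0,20,-1]]]' && q $P '[[[0,0,0,0,0,3.5,-1],[0,0,0,0,0,6.7,-1],[0,0,0,0,0,6.7,-1]]]' && q $P '[[[0,0,0,0,0,0,-0.2],[0,0,0,0,0,0,-0.2],[0,0,0,0,0,0,-0.2]]]' && q $P '[[[0,0,-0.03,0,0,0,-0.2],[0,0,-0.065,0,0,0,-0.2],[0,0,-0.065,0,0,0,-0.2]]]' 5
python3 - <<'E'
from h import *
go([.6811,-.072,.335],-7)
print(r.get_state()['joints'].round(1))
E
```

```text
t19.70 yaw -60.93 mz 0.293 f [ 0.9 -5.8  2.7] g 32.0 w 0.0136 p [0.5406 0.0126 0.2712]
t20.20 yaw -80.94 mz 0.281 f [ 0.4 -5.9  2.3] g 32.0 w 0.0135 p [0.5404 0.0125 0.2712]
t20.70 yaw -100.94 mz 0.310 f [-0.9 -6.4  3.1] g 32.0 w 0.0134 p [0.5403 0.0125 0.2712]
t21.20 yaw -120.94 mz 0.294 f [-0.9 -4.7  4.6] g 32.0 w 0.0134 p [0.5401 0.0125 0.2712]
t21.50 yaw -127.54 mz 0.268 f [-2.2 -4.4  5.1] g 32.0 w 0.0135 p [0.5401 0.0126 0.2712]
t21.80 yaw -127.46 mz -0.007 f [-0.5 -0.1  0.6] g 0.0 w 0.0317 p [0.5407 0.0133 0.2709]
t22.10 yaw -127.39 mz -0.022 f [0.6 0.4 0.2] g 0.0 w 0.0350 p [0.5423 0.0136 0.3405]
shift [-0.0163 -0.1622  0.0064] turn [-5.2000e-01 -8.0000e-02 -1.2039e+02] at [0.5423 0.0136 0.3405] [-179.73    0.34 -127.39] t 22.1
[ 22.2  11.  -21.5   0.1 -57.1 -59.6]
```

```bash
P="python3 -m pendant"
$P '[[[-0.0175,-0.163,0,0,0,-40,-0.2],[-0.0175,-0.163,0,0,0,-40,-0.2],[-0.0175,-0.163,0,0,0,-40,-0.2],[-0.0175,-0.163,0,0,0,-40,-0.2],[-0.0175,-0.163,0,0,0,-40,-0.2]]]' >/dev/null
$P '[[[0,0,0,0,0,-40,-0.2],[0,0,0,0,0,-40,-0.2],[0,0,0,0,0,-40,-0.2],[0,0,0,0,0,-40,-0.2],[0,0,0,0,0,-40,-0.2]]]' >/dev/null
$P '[[[0,0,0,0,0,-40,-0.2],[0,0,0,0,0,-40,-0.2],[0,0,0,0,0,-40,-0.2],[0,0,0,0,0,-40,-0.2],[0,0,0,0,0,-40,-0.2],[0,0,0,0,0,-40,-0.2]]]' >/dev/null || $P '[[[0,0,0,0,0,-40,-0.2],[0,0,0,0,0,-40,-0.2],[0,0,0,0,0,-40,-0.2],[0,0,0,0,0,-40,-0.2],[0,0,0,0,0,-40,-0.2]]]' >/dev/null
$P '[[[0,0,0,0,0,0,-0.2],[0,0,0,0,0,0,-0.2]]]'
python3 - <<'E'
from h import *
im,p=snap('wrist','w5.png')
go([.6811,-.072,.27],-7)
u,v=map(int,proj(p,(.6811,-.072,.12)));print(proj(p,(.6811,-.072,.12)))
x0,y0=u-30,v-35;print(x0,y0)
cv2.imwrite('pics/w5c.png',cv2.resize(im[y0:y0+60,x0:x0+60],None,fx=8,fy=8,interpolation=0)[:,:,::-1])
E
```

```text
time_s: 23.8
tcp_pos: [0.6808, -0.0721, 0.3356]
eef_rot: [-180.0, 0.0, -7.6]
contact_force: [-0.4, 0.2, -0.2]
gripper_width: 0.0351
gripper_force: 0.0
shift [ 0.0004 -0.0002  0.0657] turn [-0.    0.02 -0.62] at [ 0.6807 -0.0722  0.3357] [-1.80e+02  2.00e-02 -7.62e+00] t 23.85
(np.float64(320.3282668192695), np.float64(266.32297613402704))
290 231$[0]: bad value
```

View pics/w5c.png

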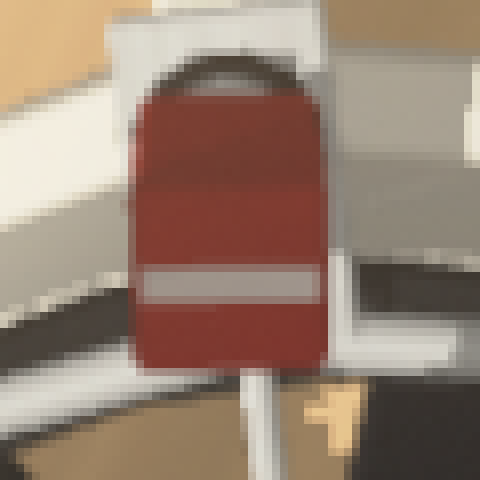

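The third nipple's slot is level and its centre is at (318.4,266.5), as expected. Descending and closing lightly.

```bash
P="python3 -m pendant"; q(){ "$@" >/dev/null && python3 chk.py; }
$P '[[[0.0003,0,0.035,0,0,0,-0.2],[0.0003,0,0.0645,0,0,0,-0.2],[0.0003,0,0.0645,0,0,0,-0.2],[0.0003,0,0.0645,0,0,0,-0.2],[0.0003,0,0.0645,0,0,0,-0.2]]]' 5
q $P '[[[0,0,0,0,0,0,-1],[0,0,0,0,0,0,-1],[0,0,0,0,0,0,-1],[0,0,0,0,0,0,-1],[0,0,0,0,0,0,-1]]]' 5
```

```text
time_s: 24.35
tcp_pos: [0.6818, -0.0723, 0.2735]
eef_rot: [-180.0, -0.1, -7.5]
contact_force: [0.0, -0.2, 0.1]
gripper_width: 0.0354
gripper_force: 0.0
t24.85 yaw -7.46 mz -0.009 f [-1.4 -0.5  3.5] g 5.0 w 0.0137 p [ 0.6812 -0.0724  0.2722]
```

```bash
P="python3 -m pendant"; q(){ "$@" >/dev/null && python3 chk.py; }
q $P '[[[0,0,-0.0007,0,0,0,-1],[0,0,-0.0007,0,0,0,-1]]]' 5 && q $P '[[[0,0,0,0,0,0,-1],[0,0,0,0,0,0,-1]]]' 32 &&
q $P '[[[0,0,0,0,0,2,-1],[0,0,0,0,0,4,-1]]]' && q $P '[[[0,0,0,0,0,2,-1],[0,0,0,0,0,4,-1]]]' && q $P '[[[0,0,0,0,0,2,-1],[0,0,0,0,0,4,-1]]]' && q $P '[[[0,0,0,0,0,2,-1],[0,0,0,0,0,4,-1]]]' && q $P '[[[0,0,0,0,0,2,-1],[0,0,0,0,0,4,-1]]]' && q $P '[[[0,0,0,0,0,2,-1],[0,0,0,0,0,4,-1]]]' && q $P '[[[0,0,0,0,0,2,-1],[0,0,0,0,0,4,-1]]]' && q $P '[[[0,0,0,0,0,2,-1],[0,0,0,0,0,4,-1]]]' && q $P '[[[0,0,0,0,0,2,-1],[0,0,0,0,0,4,-1]]]' && q $P '[[[0,0,0,0,0,2,-1],[0,0,0,0,0,4,-1]]]' && q $P '[[[0,0,0,0,0,2,-1],[0,0,0,0,0,4,-1]]]' && q $P '[[[0,0,0,0,0,2,-1],[0,0,0,0,0,4,-1]]]' && q $P '[[[0,0,0,0,0,2,-1],[0,0,0,0,0,4,-1]]]' && q $P '[[[0,0,0,0,0,2,-1],[0,0,0,0,0,4,-1]]]' && q $P '[[[0,0,0,0,0,2,-1],[0,0,0,0,0,4,-1]]]' && q $P '[[[0,0,0,0,0,2,-1],[0,0,0,0,0,4,-1]]]'  && q $P '[[[0,0,0,0,0,2,-1],[0,0,0,0,0,4,-1]]]' && q $P '[[[0,0,0,0,0,2,-1],[0,0,0,0,0,4,-1]]]' && q $P '[[[0,0,0,0,0,2,-1],[0,0,0,0,0,4,-1]]]' && q $P '[[[0,0,0,0,0,2,-1],[0,0,0,0,0,4,-1]]]' && q $P '[[[0,0,0,0,0,2,-1],[0,0,0,0,0,4,-1]]]' && q $P '[[[0,0,0,0,0,2,-1],[0,0,0,0,0,4,-1]]]' && q $P '[[[0,0,0,0,0,2,-1],[0,0,0,0,0,4,-1]]]' && q $P '[[[0,0,0,0,0,2,-1],[0,0,0,0,0,4,-1]]]' && q $P '[[[0,0,0,0,0,2,-1],[0,0,0,0,0,4,-1]]]'
```

```text
t25.05 yaw -7.47 mz 0.030 f [ 1.1 -1.1  0.9] g 5.0 w 0.0140 p [ 0.6811 -0.0724  0.2723]
t25.25 yaw -7.47 mz 0.031 f [-0.4 -0.6  1.1] g 32.0 w 0.0134 p [ 0.6811 -0.0723  0.2723]
t25.45 yaw -11.54 mz -0.040 f [0.8 0.2 1. ] g 32.0 w 0.0137 p [ 0.6811 -0.0724  0.2723]
t25.65 yaw -15.55 mz 0.055 f [-0.  -0.3  1.5] g 32.0 w 0.0136 p [ 0.6811 -0.0724  0.2723]
t25.85 yaw -19.55 mz -0.002 f [ 1.2 -1.   1.2] g 32.0 w 0.0136 p [ 0.6811 -0.0724  0.2723]
t26.05 yaw -23.55 mz 0.031 f [-0.3 -0.8  1.4] g 32.0 w 0.0139 p [ 0.6811 -0.0724  0.2723]
t26.25 yaw -27.55 mz -0.004 f [ 1.3 -1.8  1.7] g 32.0 w 0.0136 p [ 0.6811 -0.0724  0.2723]
t26.45 yaw -31.55 mz 0.088 f [ 1.3 -0.8  0.8] g 32.0 w 0.0135 p [ 0.6811 -0.0724  0.2723]
t26.65 yaw -35.55 mz 0.053 f [ 0.7 -1.3  1.6] g 32.0 w 0.0138 p [ 0.6811 -0.0724  0.2723]
t26.85 yaw -39.55 mz -0.002 f [ 0.4 -0.9  1.4] g 32.0 w 0.0135 p [ 0.6811 -0.0724  0.2723]
t27.05 yaw -43.55 mz -0.006 f [ 0.3 -1.5  1.3] g 32.0 w 0.0137 p [ 0.6811 -0.0724  0.2723]
t27.25 yaw -47.55 mz -0.009 f [ 1.3 -1.5  1.2] g 32.0 w 0.0135 p [ 0.6811 -0.0724  0.2723]
t27.45 yaw -51.55 mz 0.091 f [ 0.5 -0.4  1.1] g 32.0 w 0.0139 p [ 0.6811 -0.0724  0.2723]
t27.65 yaw -55.53 mz 0.285 f [ 0.6 -0.9  0.8] g 32.0 w 0.0137 p [ 0.6811 -0.0724  0.2723]
```

```bash
P="python3 -m pendant"; q(){ "$@" >/dev/null && python3 chk.py 2; }
q $P '[[[0,0,0,0,0,1,-1]]]' && q $P '[[[0,0,0,0,0,1,-1]]]' && q $P '[[[0,0,0,0,0,1,-1]]]' && q $P '[[[0,0,0,0,0,1,-1]]]' && q $P '[[[0,0,0,0,0,1,-1]]]'
```

```text
t27.75 yaw -56.51 mz 0.271 f [ 1.  -0.8  1. ] g 32.0 w 0.0138 p [ 0.6811 -0.0724  0.2723]
t27.85 yaw -57.48 mz 0.269 f [ 0.2 -0.4  1. ] g 32.0 w 0.0137 p [ 0.6811 -0.0724  0.2723]
t27.95 yaw -58.51 mz 0.295 f [ 0.7 -1.   0.9] g 32.0 w 0.0141 p [ 0.6811 -0.0724  0.2723]
t28.05 yaw -59.53 mz 0.283 f [ 1.1 -1.7  0.4] g 32.0 w 0.0139 p [ 0.6811 -0.0724  0.2723]
t28.15 yaw -60.54 mz 0.285 f [ 0.1 -1.   1.4] g 32.0 w 0.0137 p [ 0.6811 -0.0724  0.2723]
```

Third bite: the plateau starts at about −56.5, so 85.2° more. Then release, rise and back away.

```bash
P="python3 -m pendant"; q(){ "$@" >/dev/null && python3 chk.py 2; }
q $P '[[[0,0,0,0,0,4,-1],[0,0,0,0,0,8,-1],[0,0,0,0,0,12,-1],[0,0,0,0,0,16,-1],[0,0,0,0,0,20,-1]]]' && q $P '[[[0,0,0,0,0,4,-1],[0,0,0,0,0,8,-1],[0,0,0,0,0,12,-1],[0,0,0,0,0,16,-1],[0,0,0,0,0,20,-1]]]' && q $P '[[[0,0,0,0,0,4,-1],[0,0,0,0,0,8,-1],[0,0,0,0,0,12,-1],[0,0,0,0,0,16,-1],[0,0,0,0,0,20,-1]]]' && q $P '[[[0,0,0,0,0,4,-1],[0,0,0,0,0,8,-1],[0,0,0,0,0,12,-1],[0,0,0,0,0,16,-1],[0,0,0,0,0,20,-1]]]' && q $P '[[[0,0,0,0,0,2.7,-1],[0,0,0,0,0,5.2,-1],[0,0,0,0,0,5.2,-1]]]' && q $P '[[[0,0,0,0,0,0,-0.2],[0,0,0,0,0,0,-0.2],[0,0,0,0,0,0,-0.2]]]' && q $P '[[[0,0,-0.03,0,0,0,-0.2],[0,0,-0.07,0,0,0,-0.2],[0,0,-0.12,0,0,0,-0.2],[0,0,-0.12,0,0,0,-0.2]]]' 5
python3 - <<'E'
from h import *
im,p=snap('top','top3.png'); a=cv2.imread('pics/top1.png');b=cv2.imread('pics/top3.png')
cv2.imwrite('pics/fin.png',cv2.resize(b[160:320,220:400],None,fx=4,fy=3.7))
for n,(x,y,w,h) in dict(tray=(100,235,60,70),motor=(132,190,30,25),driver=(395,195,85,22),prop=(470,205,50,50),sink=(434,268,38,34)).items():
    print(n,np.abs(a[y:y+h,x:x+w].astype(int)-b[y:y+h,x:x+w]).max(2).__gt__(60).sum())
E
```

```text
t28.65 yaw -80.66 mz 0.263 f [ 1.4 -1.4  1.2] g 32.0 w 0.0137 p [ 0.681  -0.0724  0.2723]
t29.15 yaw -100.66 mz 0.331 f [ 0.2 -2.   1.7] g 32.0 w 0.0140 p [ 0.681  -0.0724  0.2723]
t29.65 yaw -120.66 mz 0.298 f [ 0.8 -1.4  0.9] g 32.0 w 0.0140 p [ 0.681  -0.0724  0.2723]
t30.15 yaw -140.66 mz 0.298 f [ 1.  -1.3  1.1] g 32.0 w 0.0137 p [ 0.681  -0.0723  0.2723]
t30.45 yaw -145.74 mz 0.306 f [ 0.2 -1.8  2. ] g 32.0 w 0.0138 p [ 0.6809 -0.0724  0.2723]
t30.75 yaw -145.66 mz 0.006 f [-0.6  0.6 -0.4] g 0.0 w 0.0316 p [ 0.6808 -0.0722  0.2719]
t31.15 yaw -145.60 mz 0.028 f [ 0.4 -0.1  0.3] g 0.0 w 0.0351 p [ 0.6825 -0.0726  0.4006]
tray 429
motor 519
driver 0
prop 0
sink 0
```

View pics/fin.png

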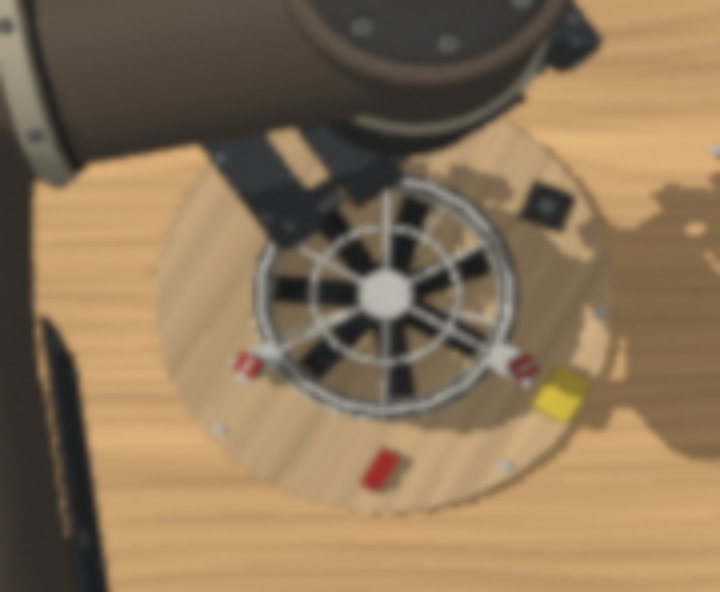

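The final view shows the fan, socket, spare nipple and soft mount in place and the gripper clear. The changes at the tray and motor are the arm blocking the view. Handing in.

```bash
python3 -m pendant '[[[0,0,0,0,0,0,-0.2],[0,0,0,0,0,0,-0.2],[0,0,0,0,0,0,-0.2]]]' >/dev/null; python3 chk.py; python3 -c "from plant import r;print(r.close_job())"
```

```text
t31.50 yaw -145.67 mz -0.004 f [-0.4  0.3  1.6] g 0.0 w 0.0351 p [ 0.6808 -0.0723  0.3907]
the job is handed in; nothing more can be done
None
```

I turned the three nipples in order (1, 2, 3) until each bit, then gave each about a quarter turn more (89°) at a 32 N grip, released them, and handed the job in at 31.5 s; the arm hid the tray and motor in the last picture, so I could not confirm they were undisturbed.

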